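# Test the stop button of a carving machine

## Robot

A 6-joint arm with a two-finger parallel gripper is mounted at the origin on the work surface. World frame = base frame: x ahead of the robot, y to its left, z up, the work surface at z = 0. Lengths are in mm, angles in rad, forces in N, time in s.
With the tool pointing down it reaches from about 350 to 975 mm from the base axis. Payload 7.1 kg.
Tool frame: the origin (TCP) lies midway between the tips of the shut fingers; the grasp point (between the pads) lies 19 mm behind it; z points along the fingers, y is the line along which they close (so a half turn about z gives the same grasp; the last joint's range is limited). The gripper opens to 88 mm and grips with 3 to 60 N. Pads are 20 mm wide; open, the fingers measure 115 mm over their backs; the gripper's body (75 mm by 178 mm) begins 61 mm behind the grasp point.
Start: joints at [1.124, 0.423, 1.63, -0, 1.089, -0.019], TCP at [259.261, 568.672, 222.675] pointing down, gripper open.
Joint ranges: [-3, 3], [-0.9, 2.11], [0.09, 2.58], [-1.31, 4.45], [0.11, 2.69], [-2.54, 2.54]. Speed limits (rad/s): [2.39, 2.39, 3.01, 3.14, 3.14, 3.14].

## Interface

Orientations are given as a rotation vector (axis times angle).
In Python, from workcell import ctrl gives the robot as it stands. The module is installed in compiled form; this text tells all that it offers.
- The arm moves only by the tool servo_tool, never from a script. Its argument "increments" is a list of rows, each a list of 7 numbers: the shift along the world's x, y, z in cm, then the turn, a rotation vector about the world's x, y, z in degrees, then the opening, from -1 (shut) to 1 (fully open). A call has 1 to 20 rows; each row is the pose to reach, as a shift and turn from the pose commanded when the call began; what a row does not reach only later rows make up. A row lasts 1/12 s, in which the tool goes at most 41.7 mm and 7.16 degrees, less where a joint would pass 70% of its speed; a pose out of reach is approached as far as the arm can. A call with a gripper value outside its range is refused whole. The fingers move at their own pace and stop on an object; the grip force is fixed at half the most. Time passes only in rows, so rows that repeat a pose let the fingers close. It gives the time, the measured TCP pose, the force, the opening and the grip force at its end, in the units of the state.
- ctrl.get_obs(): the state, without advancing time (a new reading comes with each control period).
- ctrl.get_image(name): name is "scene" or "side" or "wrist"; returns a dict with "image" (400x640x3 uint8, red, green, blue), "fx", "fy", "cx", "cy" (pixels), "extrinsics" (4x4, takes a point from camera to world coordinates); the wrist camera has in their place "tool_from_camera" (4x4, takes a point from camera to tool coordinates, whose origin is the TCP and whose axes are the flange's). Camera axes: x right, y up, looking along -z (the intrinsics and any distortion apply to the point x, -y, -z); pixel columns grow to the right and rows downward; lengths in mm; the calibration is good to about 2 mm. The wrist camera is an equidistant fisheye: a pixel r from the principal point sees the ray r / f radians off the axis. A picture is of the moment at which its call begins: read the wrist's pose just before it. There is no depth.
- ctrl.close_job(): hands the job in; it is judged then, once.
The state is a dict: "t": time; "qpos": joint angles; "qvel": joint speeds; "joint_torque": joint torques, N m; "ee_pos": TCP position; "orientation": TCP orientation; "ft_force": force on the tool from outside, world axes, zero at the start; "moment": the same for the moment, N m; "width": finger opening in mm; "grasp_force": force on a finger pad.
Only numpy, scipy, OpenCV 4.12 (cv2) and the standard library are available. Lean on these libraries where they do the work, as an engineer would, in place of code of your own. Each camera call takes 0.05 s, during which the arm holds its last target. There are 200 camera calls.

## Task

Test the mushroom stop button on the grey control station: press its head straight down, all the way in, so that it latches, then twist it clockwise (seen from above) by pushing its crossbar round with a fingertip until the latch lets go and the head pops fully up again, and leave the bar free to spring back to its resting direction. Push only: do not pinch the crossbar between the fingers. Leave the two small flat buttons unpressed, and do not shift anything that lies around the station.

Things in the scene. Friction and masses are not known exactly. Their poses are not given: they have to be found in the camera images.
- station: grey metal control box screwed to the bench (cannot move). Origin: on the bench top, under the vertical axis of the mushroom head; z up. The box reaches from -55 to 55 mm along its x and from -55 to +125 mm along its y, and is 62 mm high; a 4 mm foot plate sticks out to x = -75 and 75 mm. Two small flat buttons on top at x = -27 and 27 mm, y = 88 mm
- collar_rim (a point): on the head's axis at the height of the rim of the fixed round aluminium guard collar that stands round the head: outer diameter 62 mm, inner 56 mm, rim 74 mm above the bench
- head_top (a point): centre of the top of the black mushroom disc (under the bar): 52 mm across, 85 mm above the bench when up, 80 mm when latched; its z is up
- bar_top (a point): centre of the top of the black crossbar on the head, on the head's axis; 103 mm above the bench when up, 98 mm latched, 92 mm fully in. The bar is 100 mm long, 14 mm thick and 18 mm high (the topmost 4 mm a ridge 6 mm thick), overhangs the collar at both ends, and rests along the station's x axis
- bar_near (a point): middle of the end of the crossbar at the station's -x side (50 mm from the axis, 9 mm under the bar's top); it moves with the head. Twisting clockwise moves this end first towards the station's +y
- bar_far (a point): middle of the other end of the crossbar (station's +x side); twisting clockwise moves it first towards the station's -y
- stop (a joint): how far the head is pushed in, m: 0 = up, about 0.005 = latched (where it rests when let go), 0.011 = hard stop. It latches once past about 0.009, with the bar in its resting direction. The spring force grows from 2 N to about 8 N
- twist (a joint): how far the head is turned clockwise from above, rad: 0 = resting direction (cannot turn the other way), stop at 0.9. A spring of 0.02 to 0.06 N m returns it to 0 when let go. The latch lets go at about 0.45 to 0.55 rad and the head jumps up
- button_a (a joint): small flat black button nearer the station's -x side: 24 mm across, top 68 mm above the bench; value = how far it is pressed, m (0 to 0.005). Leave it alone
- button_b (a joint): the same, at the station's +x side. Leave it alone
- star_mid (a point): middle of a flat eight-pointed wooden star, 130 mm across, 16 mm thick, lying loose. Leave it alone
- sander_mid (a point): middle of a hand sanding block, 100 x 58 x 40 mm, loose. Leave it alone
- spindle_mid (a point): middle of a turned wooden spindle, 48 mm across, 92 mm high, standing loose. Leave it alone
- glue_mid (a point): middle of a white glue bottle, 54 mm across, 130 mm high, standing loose. Leave it alone
Things that resemble listed ones, but are neither listed nor needed, are in the scene too. Several things have the shape of the station; the one meant has the colours described above.

How it is judged:
By the outcome, as a careful person would: the job done as asked, in the order asked, and still so for the second after the job is handed in, with the robot touching nothing.
It also fails if it takes over 40 s, if anything falls off the work surface, if the arm or the gripper's body presses on something with over 40 N, if the wrist force passes 120 N, or if a joint passes its speed limit or range.

## Working session

There is one attempt and no reset: what is moved stays moved. The work goes in short steps, Python scripts to look and compute and a tool call to move; the robot and the scene stay as the last step left them, time stands still between calls to the robot, and variables do not carry over. Pictures are saved under pics/ and viewed, at most 10 in all, crops included, and the job is handed in when it is done.

Besides the shell and the picture viewer there is one more tool, called as name(argument=value, ...) on one line, values as JSON. servo_tool: Moves the arm, as the interface text tells. Its arguments: {"type":"object","properties":{"increments":{"type":"array","items":{"type":"array","items":{"type":"number"}}}},"required":["increments"]}

```bash
mkdir -p pics
cat > h.py <<'E'
import numpy as np, cv2
from workcell import ctrl
def grab(n,tag):
    d=ctrl.get_image(n); cv2.imwrite(f'pics/{tag}.png',d['image'][:,:,::-1]); np.save(f'pics/{tag}.npy',d,allow_pickle=True); return d
def load(tag): return np.load(f'pics/{tag}.npy',allow_pickle=True).item()
def ray(d,u,v):
    E=np.array(d['extrinsics']); r=E[:3,:3]@np.array([(u-d['cx'])/d['fx'],-(v-d['cy'])/d['fy'],-1]); return E[:3,3],r/np.linalg.norm(r)
def onz(d,u,v,z):
    o,r=ray(d,u,v); return o+r*(z-o[2])/r[2]
def proj(d,p):
    E=np.array(d['extrinsics']); q=E[:3,:3].T@(np.array(p)-E[:3,3]); return d['cx']+d['fx']*q[0]/-q[2], d['cy']-d['fy']*q[1]/-q[2]
E
python3 - <<'E'
from h import *
o=ctrl.get_obs(); print(o)
a=grab('scene','s0');b=grab('side','d0')
for d in(a,b): print({k:d[k] for k in d if k!='image'})
E
```

```text
{'t': 0.0, 'qpos': array([ 1.12398634e+00,  4.23893551e-01,  1.63066994e+00, -1.53850745e-05,
        1.08860621e+00, -1.90216152e-02]), 'qvel': array([ 0.00047234,  0.00193645, -0.00115043, -0.00016097,  0.00115066,
       -0.00098649]), 'joint_torque': array([-7.55126803e-04, -5.44625151e+01, -2.73671043e+01,  6.43880200e-02,
        2.26223673e-02, -1.33853305e-04]), 'ee_pos': array([259.04037914, 568.18180145, 221.87667407]), 'orientation': array([-6.66770660e-01, -3.06965988e+00,  2.41498923e-03]), 'ft_force': array([-0.39007835,  0.06137675, -0.40449434]), 'moment': array([-0.05154519,  0.02815375,  0.06190383]), 'grasp_force': 0.0, 'width': 87.54249442184067}
{'fx': 461.42066396845553, 'fy': 461.42066396845553, 'cx': 324.7035708497634, 'cy': 202.0531636146906, 'extrinsics': array([[-8.34507124e-01, -3.68648585e-01,  4.09507118e-01,
         1.20627094e+03],
       [ 5.50831405e-01, -5.76393061e-01,  6.03618922e-01,
         9.29378176e+02],
       [ 1.35137996e-02,  7.29293672e-01,  6.84067334e-01,
         1.21765383e+03],
       [ 0.00000000e+00,  0.00000000e+00,  0.00000000e+00,
         1.00000000e+00]])}
{'fx': 517.1366311720695, 'fy': 517.1366311720695, 'cx': 327.43675739374527, 'cy': 194.75277357860827, 'extrinsics': array([[ 9.38190638e-01,  1.76308504e-01, -2.97848347e-01,
        -4.03523582e+01],
       [-3.45907094e-01,  5.07713619e-01, -7.89034323e-01,
        -1.49361594e+03],
       [ 1.21082015e-02,  8.43292472e-01,  5.37318526e-01,
         1.09310318e+03],
       [ 0.00000000e+00,  0.00000000e+00,  0.00000000e+00,
         1.00000000e+00]])}
```

View pics/s0.png

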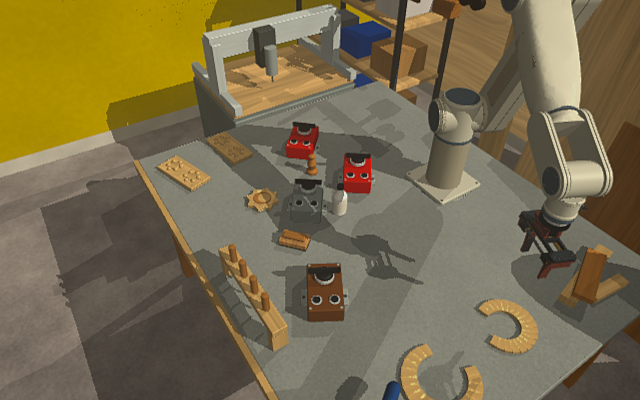

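View pics/d0.png

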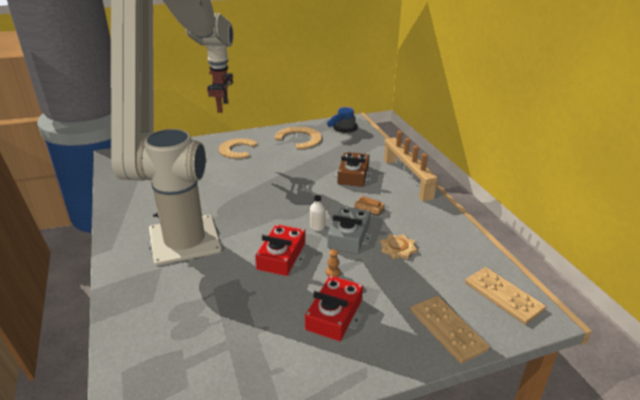

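Four things have the station's shape. In the scene view they are red (303,140), red (357,172), grey (307,200) and brown (325,292). In the side view the grey one is at (349,228). Only the grey one matches the description, so I'll confirm it in an enlarged crop of both views.

Run:
```python
from h import *
a=load('s0')['image'];b=load('d0')['image']
c=[cv2.resize(a[165:235,270:350],None,fx=5,fy=5,interpolation=cv2.INTER_CUBIC),cv2.resize(b[190:260,310:390],None,fx=5,fy=5,interpolation=cv2.INTER_CUBIC)]
cv2.imwrite('pics/c0.png',np.hstack(c)[:,:,::-1])
```

```text
(no output)
```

View pics/c0.png

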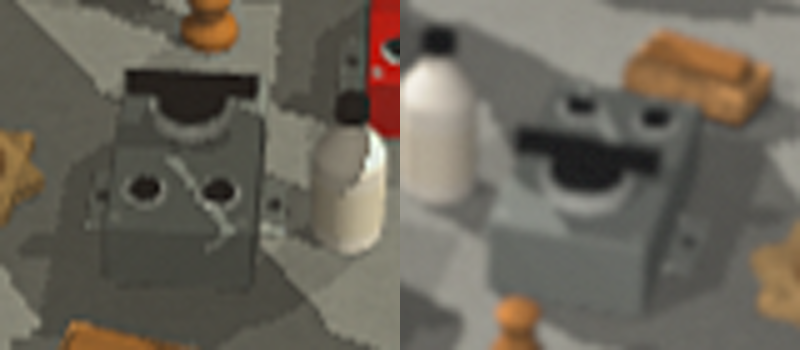

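The crop confirms it: grey box, black head and bar, light collar, and two flat buttons. Next I'll triangulate it.

```bash
cat >> h.py <<'E'
def tri(d1,p1,d2,p2):
    o1,r1=ray(d1,*p1);o2,r2=ray(d2,*p2)
    t=np.linalg.lstsq(np.c_[r1,-r2],o2-o1,rcond=None)[0]; A=o1+t[0]*r1;B=o2+t[1]*r2
    return (A+B)/2,np.linalg.norm(A-B)
E
python3 - <<'E'
from h import *
a=load('s0');b=load('d0')
S=lambda u,v:(270+(u-2)/5,165+(v-2)/5)
D=lambda u,v:(310+(u-2)/5,190+(v-2)/5)
# scene right end = station -x = side left
for n,p,q in [('near',(257,84),(117,142)),('far',(126,84),(260,160)),('btnA',(220,190),(181,103)),('btnB',(145,189),(257,117)),('glue cap',(352,95),(38,32))]:
    P,e=tri(a,S(*p),b,D(*q)); print(n,P.round(1),round(e,1), onz(a,*S(*p),68).round(1),onz(b,*D(*q),68).round(1))
print('spindle top',tri(a,(311,155),b,(334,251)))
print('sander',onz(a,294,240,20),onz(b,369,206,20)); print('star',onz(a,262,200,8),onz(b,400,247,8))
d=ctrl.get_image('wrist'); print({k:d[k] for k in d if k!='image'})
E
```

```text
near [ 481.9 -165.9   91.8] 0.3 [ 466.4 -189.1   68. ] [ 494.4 -134.5   68. ]
far [ 564.5 -217.9   92.4] 0.3 [ 550.8 -242.9   68. ] [ 579.1 -186.7   68. ]
btnA [ 553.8 -104.5   68. ] 0.4 [ 553.7 -104.4   68. ] [ 554.  -104.7   68. ]
btnB [ 598.5 -136.2   66.5] 0.6 [ 599.  -134.7   68. ] [ 597.8 -138.4   68. ]
glue cap [456.5 -79.3 132.5] 1.0 [ 412.4 -139.4   68. ] [489.4  16.1  68. ]
spindle top (array([ 424.16257711, -327.61408789,   87.8017282 ]), np.float64(0.03045012453073571))
sander [685.91805791 -23.78591314  20.        ] [674.3284834  -42.28685038  20.        ]
star [ 678.67560886 -277.40299365    8.        ] [ 679.20582835 -288.98812535    8.        ]
{'fx': 309.70691628693146, 'fy': 309.70691628693146, 'cx': 324.59303996860433, 'cy': 197.4585341973997, 'tool_from_camera': array([[ 1.55164361e-04,  9.53453265e-01,  3.01540788e-01,
         8.44217381e+01],
       [ 9.99999944e-01, -5.88351728e-05, -3.28538521e-04,
        -3.85198037e-01],
       [-2.95504921e-04,  3.01540822e-01, -9.53453221e-01,
        -1.62032941e+02],
       [ 0.00000000e+00,  0.00000000e+00,  0.00000000e+00,
         1.00000000e+00]])}
```

Triangulation agrees with the given sizes: the bar is 98 mm long at about z 92 and the buttons are at z 68. The axis is near (523,-192) and station x is about -34°. I'll move above it with the fingers shut and refine with the wrist camera.

servo_tool(increments=[[13,-38,3,0,0,-5,-1],[26.4,-76,3,0,0,-10,-1],[26.4,-76,3,0,0,-10,-1],[26.4,-76,3,0,0,-10,-1],[26.4,-76,3,0,0,-10,-1],[26.4,-76,3,0,0,-10,-1],[26.4,-76,3,0,0,-10,-1],[26.4,-76,3,0,0,-10,-1],[26.4,-76,3,0,0,-10,-1],[26.4,-76,3,0,0,-10,-1],[26.4,-76,3,0,0,-10,-1],[26.4,-76,3,0,0,-10,-1],[26.4,-76,3,0,0,-10,-1],[26.4,-76,3,0,0,-10,-1],[26.4,-76,3,0,0,-10,-1],[26.4,-76,3,0,0,-10,-1],[26.4,-76,3,0,0,-10,-1],[26.4,-76,3,0,0,-10,-1],[26.4,-76,3,0,0,-10,-1],[26.4,-76,3,0,0,-10,-1]])

```text
t: 1.82
ee_pos: [524.7, -196.1, 252.8]
orientation: [0.936, 2.997, -0.002]
ft_force: [0.1, -0.3, -0.5]
width: 0.3
grasp_force: 0.0
```

servo_tool(increments=[[0,0,0,0,0,0,-1],[0,0,0,0,0,0,-1]])

```text
t: 1.98
ee_pos: [522.7, -191.3, 252.1]
orientation: [-0.934, -2.998, -0.001]
ft_force: [-0.2, 0.1, -0.6]
width: 0.4
grasp_force: 0.0
```

```bash
cat >> h.py <<'E'
from scipy.spatial.transform import Rotation as Ro
def wgrab(tag):
    o=ctrl.get_obs(); d=grab('wrist',tag); T=np.eye(4); T[:3,:3]=Ro.from_rotvec(o['orientation']).as_matrix(); T[:3,3]=o['ee_pos']
    d['extrinsics']=T@np.array(d['tool_from_camera']); np.save(f'pics/{tag}.npy',d,allow_pickle=True); return o,d
def wonz(d,u,v,z):
    x=np.array([u-d['cx'],v-d['cy']]); r=np.linalg.norm(x); th=r/d['fx']; x=x/max(r,1e-9)*np.sin(th)
    E=d['extrinsics']; w=E[:3,:3]@np.array([x[0],-x[1],-np.cos(th)]); return E[:3,3]+w*(z-E[2,3])/w[2]
def wproj(d,P):
    E=d['extrinsics']; q=E[:3,:3].T@(np.array(P)-E[:3,3]); rho=np.hypot(q[0],q[1]); th=np.arctan2(rho,-q[2])
    return d['cx']+d['fx']*th*q[0]/rho, d['cy']-d['fx']*th*q[1]/rho
E
python3 - <<'E'
from h import *
o,d=wgrab('w0'); print(o['ee_pos'],o['orientation'],o['qpos'])
for P in [(523,-192,103),(482,-166,92),(564.5,-218,92),(554,-104.5,68),(598.5,-136,68)]: print(np.round(wproj(d,P),1))
E
```

```text
[ 522.69585719 -191.30799681  252.0593665 ] [-9.33921373e-01 -2.99799028e+00 -7.47108197e-04] [-3.72445646e-01  2.89792801e-01  1.75507881e+00  4.14161447e-04
  1.09825505e+00 -1.33945478e+00]
[324.7 185.4]
[322.9 137.8]
[326.6 224.9]
[402.2 157.6]
[398.7 202.4]
```

View pics/w0.png

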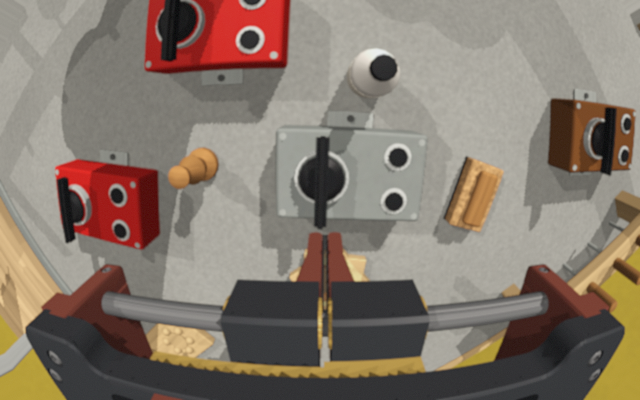

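The wrist view shows the grey box centred at about (350,172). The bar runs vertically from (322,138) at the near end to (320,227) at the far end, with buttons at (398,157) and (394,202). I'll measure these with a mask.

Run:
```python
from h import *
d=load('w0'); g=cv2.cvtColor(d['image'],cv2.COLOR_RGB2GRAY)
m=(g<45).astype(np.uint8); m[:130]=0; m[232:]=0; m[:,:285]=0; m[:,425:]=0
n,l,s,c=cv2.connectedComponentsWithStats(m)
for i in range(1,n):
    if s[i,4]>80:
        print(s[i],c[i].round(1), wonz(d,*c[i],68).round(1))
# bar rows outside the disc
for lo,hi in((137,150),(206,226)):
    ys,xs=np.nonzero(m[lo:hi,305:340]); print(lo, xs.mean()+305,xs.min()+305,xs.max()+305,ys.mean()+lo, wonz(d,xs.mean()+305,ys.mean()+lo,98).round(1))
ys,xs=np.nonzero(m[:,310:332]); print(ys.min(),ys.max())
for r in range(136,230,6): print(r,g[r,312:332])
```

```text
[ 300  138   43   90 1766] [320.7 181.2] [ 524.1 -198.3   68. ]
[390 150  16  16 194] [397.7 157.2] [ 550.6 -108.7   68. ]
[386 194  16  16 177] [393.4 201.5] [ 593.8 -140.8   68. ]
137 322.5045045045045 318 327 143.7927927927928 [ 486.4 -169.4   98. ]
206 319.8421052631579 315 325 215.6157894736842 [ 549.2 -216.5   98. ]
138 227
136 [159 158 158 153 147 142 141 138 121 101  92  94 100 117 132 130 121 112
 114 115]
142 [157 157 153 133  97  57  38  36  40  43  45  44  40  37  36  40  52  82
 107 116]
148 [158 158 152 128  90  53  34  32  40  42  44  43  40  36  35  43  60  87
 107 116]
154 [164 161 150 122  78  43  31  34  38  42  42  42  39  34  36  61 114 161
 191 203]
160 [38 36 37 39 39 38 34 32 39 41 42 42 38 39 39 46 63 83 88 83]
166 [42 41 39 41 40 39 37 39 37 43 41 42 37 37 36 42 59 76 80 78]
172 [32 30 34 37 41 39 38 41 41 42 43 38 37 38 39 42 40 38 36 37]
178 [29 31 32 37 40 31 32 38 44 42 40 40 35 35 36 37 39 37 38 36]
184 [27 30 32 33 33 31 35 39 41 42 40 37 34 38 36 36 38 36 36 38]
190 [28 33 33 39 38 33 35 36 40 41 40 37 34 35 37 38 40 38 37 37]
196 [22 30 34 36 36 33 31 42 41 41 41 40 39 35 38 35 27 24 25 23]
202 [149 141 108  66  40  32  36  39  39  43  40  36  34  41  70 105 134 149
 155 142]
208 [118 107  80  53  39  36  36  38  41  39  38  35  35  45  67  92 116 134
 146 153]
214 [119 109  79  46  36  35  39  40  39  39  37  34  35  59 100 136 157 161
 160 159]
220 [106  94  67  41  32  33  38  43  40  40  37  35  35  48  76  92 102 100
  99  99]
226 [120 109  91  74  62  49  39  41  39  40  45  53  58  68  88 102 106 107
 105 105]
```

The wrist view gives axis (520,-195) and heading -36.8°; the fixed cameras give (523,-192). I'll use about (521,-194) and -36.5°. First, descend to just above the bar.

servo_tool(increments=[[-0.2,-0.3,-3,0,0,-1,-1],[-0.2,-0.3,-6.5,0,0,-1,-1],[-0.2,-0.3,-10,0,0,-1,-1],[-0.2,-0.3,-13,0,0,-1,-1],[-0.2,-0.3,-14.3,0,0,-1,-1],[-0.2,-0.3,-14.3,0,0,-1,-1],[-0.2,-0.3,-14.3,0,0,-1,-1],[-0.2,-0.3,-14.3,0,0,-1,-1]])

```text
t: 2.7
ee_pos: [521.9, -193.5, 110.9]
orientation: [0.956, 2.991, 0.0]
ft_force: [-0.1, -0.5, 0.8]
width: -0.0
grasp_force: 0.0
```

Run:
```python
from h import *
o,d=wgrab('w1'); print(o['ee_pos'],o['ft_force'])
c=d['image'][:,170:490]; e=grab('scene','s1')['image'][140:240,260:370]; f=grab('side','d1')['image'][180:280,290:400]
q=np.vstack([cv2.resize(e,(440,300)),cv2.resize(f,(440,300))])
c=cv2.resize(c[120:320,60:260],(360,360)); c=cv2.copyMakeBorder(c,0,240,0,0,cv2.BORDER_CONSTANT)
cv2.imwrite('pics/c1.png',np.hstack([q,c])[:,:,::-1])
```

```text
[ 521.91897189 -193.54297745  110.91401402] [-0.14584173 -0.50791519  0.82124776]
```

View pics/c1.png

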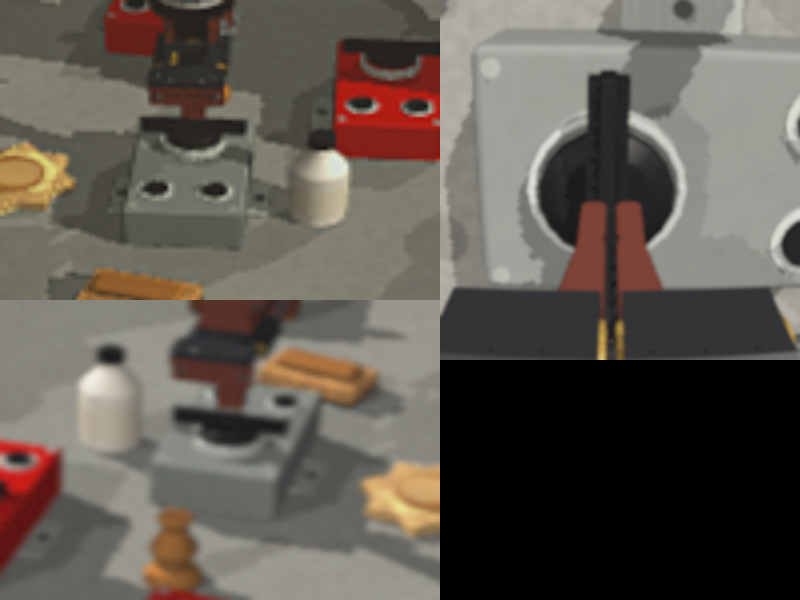

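The shut fingers sit centred over the bar, both across and along it. Now press.

servo_tool(increments=[[0,0,-0.4,0,0,0,-1],[0,0,-0.8,0,0,0,-1],[0,0,-1.1,0,0,0,-1],[0,0,-1.4,0,0,0,-1],[0,0,-1.6,0,0,0,-1],[0,0,-1.75,0,0,0,-1],[0,0,-1.75,0,0,0,-1],[0,0,-1.75,0,0,0,-1]])

```text
t: 3.52
ee_pos: [521.9, -194.6, 92.5]
orientation: [0.958, 2.991, -0.0]
ft_force: [-0.5, 1.0, 5.5]
width: 0.6
grasp_force: 3.3
```

servo_tool(increments=[[0,0,-0.1,0,0,0,-1],[0,0,-0.2,0,0,0,-1],[0,0,-0.2,0,0,0,-1],[0,0,-0.2,0,0,0,-1]])

```text
t: 3.85
ee_pos: [522.5, -194.8, 92.0]
orientation: [0.958, 2.989, -0.0]
ft_force: [-3.9, 2.3, 19.8]
width: 0.5
grasp_force: 10.1
```

Hard stop: TCP at 92.0 mm, 20 N. Lift, then move beside the near end on its -y side.

servo_tool(increments=[[0,0,0.8,0,0,0,-1],[0,0,2.5,0,0,0,-1],[0,0,4,0,0,0,-1],[-2.5,0,4,0,0,0,-1],[-5.4,0,4,0,0,0,-1],[-5.4,0,4,0,0,0,-1],[-5.4,0,4,0,0,0,-1]])

```text
t: 4.43
ee_pos: [465.9, -194.2, 129.8]
orientation: [-0.959, -2.99, -0.0]
ft_force: [0.3, 0.2, 0.4]
width: 0.4
grasp_force: 0.0
```

Run:
```python
from h import *
o,d=wgrab('w2'); print(o['ee_pos'],o['ft_force'])
e=grab('scene','s2')['image'][165:235,270:350]; f=grab('side','d2')['image'][190:260,310:390]
q=np.hstack([cv2.resize(e,(400,300)),cv2.resize(f,(400,300))])
c=cv2.resize(d['image'][90:290,170:490],(480,300)); c=cv2.copyMakeBorder(c,0,0,0,320,cv2.BORDER_CONSTANT)
cv2.imwrite('pics/c2.png',np.vstack([q,c])[:,:,::-1])
```

```text
[ 465.87461618 -194.16797376  129.83980517] [0.33889267 0.20641947 0.39540033]
```

View pics/c2.png

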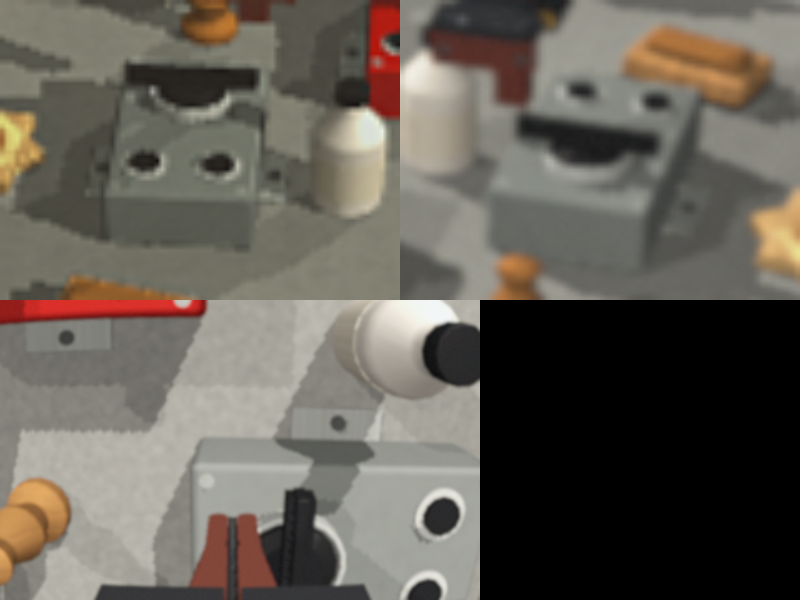

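Run:
```python
from h import *
for t,c in(('s',(slice(170,205),slice(288,328))),('d',(slice(208,240),slice(326,352)))):
    m=[]
    for k in'02':
        g=cv2.cvtColor(load(t+k)['image'],cv2.COLOR_RGB2GRAY)[c].astype(float)
        w=np.clip(70-g,0,30); w[22:]=0
        ys,xs=np.mgrid[:w.shape[0],:w.shape[1]]; m.append(((w*xs).sum()/w.sum(),(w*ys).sum()/w.sum()))
    print(t,np.round(m,2))
a=load('s0');b=load('d0')
for d in(a,b): print(np.subtract(proj(d,(521,-194,93)),proj(d,(521,-194,98))).round(2))
```

```text
s [[19.6  12.99]
 [19.67 13.73]]
d [[17.79 12.47]
 [16.79 12.42]]
[0.01 1.02]
[-0.05  1.22]
```

Latched: the bar's image moved down about 0.75 px, against roughly 1 px expected. Lower beside the near end.

servo_tool(increments=[[0,0,-2,0,0,0,-1],[0,0,-4,0,0,0,-1],[0,0,-4.3,0,0,0,-1],[0,0,-4.3,0,0,0,-1],[0,0,-4.3,0,0,0,-1]])

```text
t: 5.0
ee_pos: [467.8, -194.4, 87.3]
orientation: [-0.958, -2.992, 0.0]
ft_force: [0.7, -0.4, 0.2]
width: 0.4
grasp_force: 0.0
```

servo_tool(increments=[[0.4,0.5,0,0,0,0,-1],[0.7,0.9,0,0,0,0,-1],[0.8,1.3,0,0,0,-4,-1],[0.9,1.6,0,0,0,-8,-1],[1.05,1.95,0,0,0,-13,-1],[1.2,2.3,0,0,0,-17,-1],[1.2,2.3,0,0,0,-17,-1]])

```text
t: 5.58
ee_pos: [480.3, -170.8, 88.0]
orientation: [1.391, 2.815, 0.0]
ft_force: [0.6, -0.0, 0.4]
width: 0.4
grasp_force: 0.0
```

servo_tool(increments=[[0.2,0.3,0,0,0,-4,-1],[0.4,0.6,0,0,0,-9,-1],[0.6,0.9,0,0,0,-13,-1],[0.85,1.15,0,0,0,-17,-1],[1.05,1.35,0,0,0,-20,-1],[1.05,1.35,0,0,0,-20,-1],[1.05,1.35,0,0,0,-20,-1]])

```text
t: 6.17
ee_pos: [490.0, -157.8, 87.6]
orientation: [1.853, 2.536, 0.0]
ft_force: [-1.8, 0.0, 0.5]
width: 0.1
grasp_force: 0.4
```

Run:
```python
from h import *
o,d=wgrab('w3'); print(o['ee_pos'],o['ft_force'])
e=grab('scene','s3')['image'][165:235,270:350]; f=grab('side','d3')['image'][190:260,310:390]
q=np.hstack([cv2.resize(e,(400,300)),cv2.resize(f,(400,300))])
c=cv2.resize(d['image'][90:290,170:490],(480,300)); c=cv2.copyMakeBorder(c,0,0,0,320,cv2.BORDER_CONSTANT)
cv2.imwrite('pics/c3.png',np.vstack([q,c])[:,:,::-1])
```

```text
[ 490.01978288 -157.75188616   87.56253533] [-1.83681539  0.03731969  0.54445456]
```

View pics/c3.png

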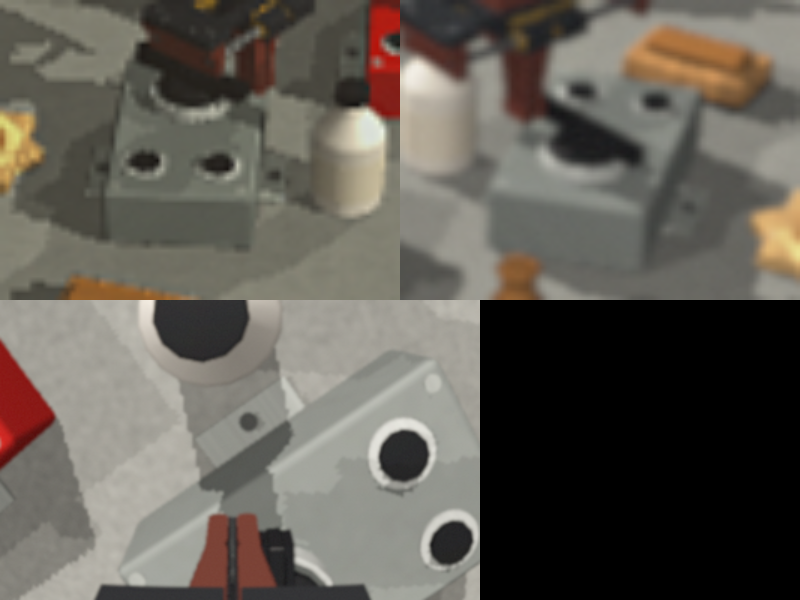

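Run:
```python
from h import *
a=load('s3');b=load('d3')
S=lambda u,v:(270+u/5,165+v/4.286)
D=lambda u,v:(310+u/5,190+v/4.286)
n,e1=tri(a,S(246,88),b,D(146,110)); f,e2=tri(a,S(140,52),b,D(241,152)); print(n,e1,f,e2)
v=f-n; print(np.degrees(np.arctan2(v[1],v[0])))
for z in(98,103): p,q=onz(a,*S(246,88),z),onz(a,*S(140,52),z); v=q-p; print(p,q,np.degrees(np.arctan2(v[1],v[0])))
```

```text
[ 503.72553954 -153.79334991   89.46893024] 10.475455782568869 [ 543.4931571  -233.42621725   92.44932097] 3.5119500062416247
-63.463054235411136
[ 504.05358354 -143.84819649   98.        ] [ 545.15467846 -226.99086125   98.        ] -63.69477718133592
[ 507.18945168 -139.05552601  103.        ] [ 548.10700283 -221.8269034   103.        ] -63.69477718133593
```

The twist is about 0.47 rad, inside the release band, so push on by about 0.2 rad.

servo_tool(increments=[[0.25,0.2,0,0,0,-4,-1],[0.53,0.4,0,0,0,-8,-1],[0.73,0.53,0,0,0,-11,-1],[0.73,0.53,0,0,0,-11,-1],[0.73,0.53,0,0,0,-11,-1]])

```text
t: 6.73
ee_pos: [496.9, -152.6, 87.2]
orientation: [-2.089, -2.346, 0.0]
ft_force: [-0.9, -0.6, 0.6]
width: 0.5
grasp_force: 0.5
```

Run:
```python
from h import *
o,d=wgrab('w4'); print(o['ee_pos'],o['ft_force'],o['moment'],o['qpos'])
e=grab('scene','s4')['image'][165:235,270:350]; f=grab('side','d4')['image'][190:260,310:390]
q=np.hstack([cv2.resize(e,(400,300)),cv2.resize(f,(400,300))])
c=cv2.resize(d['image'][90:290,170:490],(480,300)); c=cv2.copyMakeBorder(c,0,0,0,320,cv2.BORDER_CONSTANT)
cv2.imwrite('pics/c4.png',np.vstack([q,c])[:,:,::-1])
```

```text
[ 496.93764197 -152.57800797   87.19247575] [-0.88604857 -0.59318675  0.6236645 ] [-0.09286105  0.25331936 -0.02713223] [-3.20763472e-01  4.76990151e-01  1.94520645e+00 -7.69653818e-05
  7.19541806e-01 -4.36499152e-01]
```

View pics/c4.png

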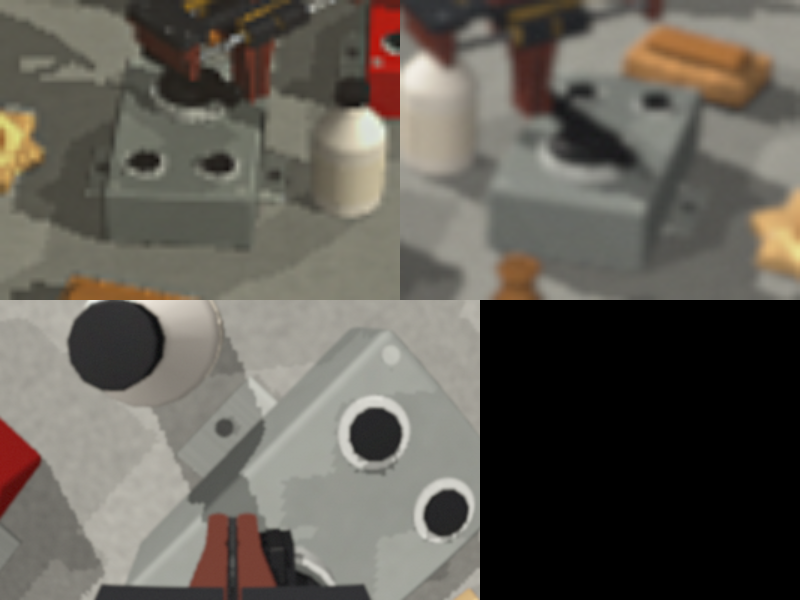

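The bar has turned about 0.66 rad, past the release band. Retract along the same arc so the bar springs back freely, then lift.

servo_tool(increments=[[-0.5,-0.4,0,0,0,6,-1],[-0.75,-0.55,0,0,0,11,-1],[-1.2,-1.0,0,0,0,18,-1],[-1.6,-1.6,0,0,0,25,-1],[-1.85,-2.0,0,0,0,31,-1],[-2.1,-2.6,0,0,0,37,-1],[-2.35,-3.3,0,0,0,43,-1],[-3,-4.2,0,0,0,48,-1],[-3.3,-4.6,0,0,0,48,-1],[-3.3,-4.6,3,0,0,48,-1],[-3.3,-4.6,7,0,0,48,-1],[-3.3,-4.6,11,0,0,48,-1],[-1,-5.5,16.5,0,0,48,-1],[2.4,-4.2,16.5,0,0,48,-1],[2.4,-4.2,16.5,0,0,48,-1],[2.4,-4.2,16.5,0,0,48,-1],[2.4,-4.2,16.5,0,0,48,-1]])

```text
t: 8.3
ee_pos: [520.0, -194.0, 251.1]
orientation: [-0.958, -2.99, -0.0]
ft_force: [-0.4, 0.0, 0.4]
width: 0.6
grasp_force: 0.0
```

Run:
```python
from h import *
o,d=wgrab('w5'); print(o['ee_pos'],o['ft_force'],o['orientation'])
e=grab('scene','s5')['image'][165:235,270:350]; f=grab('side','d5')['image'][190:260,310:390]
q=np.hstack([cv2.resize(e,(400,300)),cv2.resize(f,(400,300))])
w=load('w0'); c=np.hstack([cv2.resize(x['image'][100:250,220:440],(400,273)) for x in(w,d)])
cv2.imwrite('pics/c5.png',np.vstack([q,c])[:,:,::-1])
for t,c in(('s',(slice(170,205),slice(288,328))),('d',(slice(208,240),slice(326,352)))):
    for k in'025':
        g=cv2.cvtColor(load(t+k)['image'],cv2.COLOR_RGB2GRAY)[c].astype(float)
        w=np.clip(70-g,0,30); w[22:]=0
        ys,xs=np.mgrid[:w.shape[0],:w.shape[1]]; print(t,k,(w*xs).sum()/w.sum(),(w*ys).sum()/w.sum())
```

```text
[ 520.04619955 -194.01004498  251.06478379] [-0.44106976  0.00828303  0.37857021] [-9.58128187e-01 -2.98965905e+00 -6.48051724e-05]
s 0 19.60155834956614 12.986718611652204
s 2 19.66710875331565 13.728306176582038
s 5 19.56873961985606 12.951651596235468
d 0 17.793798785776236 12.465091066782307
d 2 16.793537247163297 12.423532313764184
d 5 18.228052213974916 12.830560532377783
```

View pics/c5.png

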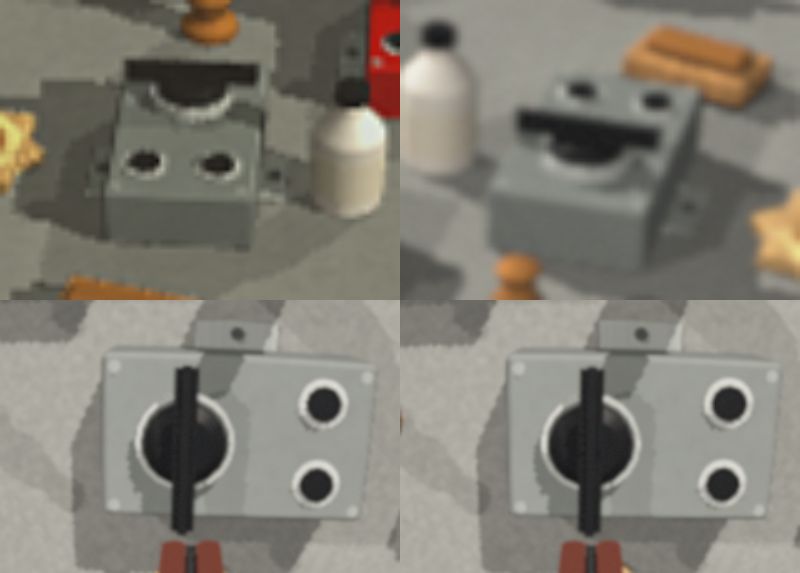

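The picture shows the head up again: the bar's scene row is 12.95, against 12.99 at the start and 13.73 latched. The bar is back in its resting direction, the neighbouring things look unmoved, and the arm is clear.

```bash
python3 -c "
from workcell import ctrl
print(ctrl.close_job())"
```

```text
the job is handed in; nothing more can be done
None
```

The stop button on the grey station was pressed to its hard stop so that it latched, then twisted clockwise with the shut fingertips until it popped fully up; the bar sprang back to rest, nothing nearby looked moved, and the job was handed in at about 8.5 s.

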